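# Release the blow-off nozzle from the bench air coupling and park it

### The job

Take the orange blow-off nozzle out of the bench air coupling: push the blue sprung collar down to unlock it, draw the nozzle straight out while the collar springs back up, and stand the nozzle fully home in the empty hole of the aluminium rest. Do not ram the collar against its stop, tug at the nozzle while it is locked or force it into the rest, and leave the grey spare nozzle and the other things on the bench alone.

Things in the scene. Friction and masses are not known exactly. Their poses are not given: they have to be found in the camera images.
- coupling: Air coupling bolted to the bench: dark foot plate 90 x 90 x 10 mm, upright brass tube (23 mm outside, 18 mm bore), a sprung blue collar round it, the orange nozzle locked in it. Origin on the bench on the tube's axis; z up. To unlock, put the finger tips on the collar's flange either side of the nozzle (jaws 28 to 34 mm apart), press down, close on the nozzle still pressing, then lift.
- coupling_mouth (a point): Centre of the brass tube's mouth, 55 mm above the bench; hidden inside the collar. The collar's top is a flat ring (flange) 50 mm in diameter and 4 mm thick with a 24 mm hole round the nozzle; below it the collar is 41 mm wide. At rest the flange's top is 70 to 92 mm above the bench: it differs each time and is not measured, so feel for it.
- collar (a joint): Push-down of the blue collar, m: 0 at rest, 0.013 at its rigid stop. Spring: 5 N to start, 13 N at 0.010, 15.4 N at the stop. The pawls free the nozzle from 0.010 on; start lifting at 0.011 to 0.0127, or it locks again. It rises along with the nozzle and snaps to 0 when the nipple is out. Over 25 N on the collar, or 40 N between the locked nozzle and the coupling, is a fault.
- nozzle_center (a point): Centre of the orange nozzle, 36 mm above its foot; z along it towards the brass tip. 72 mm long, about 90 g. From the foot: steel nipple 16 mm in diameter up to 19 mm (locking groove at 8 to 14 mm, foot edge bevelled), orange grip 20 mm in diameter up to 58 mm, brass cone up to 72 mm. Round: any yaw will do. In the coupling its foot is 40 mm above the bench and its top 112 mm.
- nozzle_foot (a point): Centre of the flat foot (lower end) of the orange nozzle.
- rest_free (a point): Centre of the mouth of the empty hole in the aluminium rest (fixed block 60 x 130 mm, 30 mm high); z up, y along the 130 mm. The hole is vertical, 18 mm in diameter, 2 mm bevel, 13 mm deep; the nozzle stands in it with its foot on the hole's floor, 59 mm showing. Pushing the nozzle into the rest with over 30 N is a fault.
- rest: The aluminium rest; origin under its centre on the bench. The empty hole is at y = -35 mm, the other at y = +35 mm holds the grey spare nozzle.
- spare: Grey spare nozzle, same shape as the orange one, standing in the other hole of the rest; origin at its foot. Leave it alone.
- wrench: Wrench lying on the bench between coupling and rest; leave it alone.
- paste: White jar of honing paste, 64 mm in diameter, 50 mm high, behind; leave it alone.
- stone: Grey honing stone 50 x 150 x 25 mm, behind; leave it alone.
- oil: Yellow oil bottle 52 mm in diameter, 130 mm high, behind; leave it alone.
- jig: Aluminium sharpening jig with black wheels, about 65 x 110 x 40 mm, behind; leave it alone.

How it is judged:
On the way, in this order (a step that is already met when the one before it is completed fails the run):
1. the collar is pushed down far enough to unlock while the nozzle is still in the coupling (value of joint collar above 0.0095 m and z of nozzle_foot in the frame of coupling below 0.045 m), for 0.1 s.
2. the nozzle is clear of the coupling and the collar has sprung back up (value of joint collar below 0.0015 m and z of nozzle_foot in the frame of coupling above 0.058 m), for 0.1 s.
At the end, for the whole second after the job is handed in: The orange nozzle stands at rest, released and upright (within 0.2 rad), in the empty hole of the rest: foot within 4 mm of the hole's axis and at least 11 mm below its mouth; the collar of the coupling is fully up (within 1.5 mm) (horizontal distance between nozzle_foot and rest_free below 0.004 m and z of nozzle_foot in the frame of rest_free below -0.011 m and angle between nozzle_center's own z axis and vertical below 0.2 rad and linear speed of nozzle below 0.02 m/s and value of joint collar below 0.0015 m); the robot touches nothing.
It fails at once if the collar is pressed with more than 25 N (contact force between anything else and collar above 25 N).
It fails at once if the nozzle is tugged or shoved with more than 40 N against the coupling while still down in it (foot raised less than 2.5 mm) (contact force between nozzle and coupling above 40 N and z of nozzle_foot in the frame of coupling below 0.0425 m).
It fails at once if the nozzle is forced into the rest with more than 30 N (contact force between nozzle and rest above 30 N).
It fails at once if the spare nozzle or another thing on the bench is moved (distance of spare from where it was at the start of the episode above 0.015 m or distance of any of wrench, oil, paste, stone, jig from where it was at the start of the episode above 0.02 m).
It also fails if it takes over 56 s, if anything falls off the work surface, if the arm or the gripper's body presses on something with over 40 N, if the wrist force passes 120 N, or if a joint passes its speed limit or range.

### The arm

A 6-joint arm with a two-finger parallel gripper is mounted at the origin on the work surface. World frame = base frame: x ahead of the robot, y to its left, z up, the work surface at z = 0. Lengths are in m, angles in rad, forces in N, time in s.
With the tool pointing down it reaches from about 0.275 to 0.775 m from the base axis. Payload 14.6 kg.
Tool frame: the origin (TCP) lies midway between the tips of the shut fingers; the grasp point (between the pads) lies 19 mm behind it; z points along the fingers, y is the line along which they close (so a half turn about z gives the same grasp; the last joint's range is limited). The gripper opens to 85 mm and grips with 20 to 120 N. Pads are 22 mm wide; open, the fingers measure 114 mm over their backs; the gripper's body (76 mm by 85 mm) begins 54 mm behind the grasp point. The pads swing forward as they close: fully open they stand 13 mm farther back than shut.
Start: joints at [-1.485, 0.263, -0.048, 1.259, 0, 1.415], TCP at [0.125, -0.51, 0.231] pointing down, gripper open.
Joint ranges: [-2.65, 2.65], [-0.89, 1.7], [-1.18, 1.37], [-2.13, 2.11], [-1.35, 1.29], [-3.14, 3.14]. Speed limits (rad/s): [1.89, 1.89, 2.57, 2.79, 3.14, 3.14].

### API

Orientations are given as a 3x3 rotation matrix whose columns are the frame's x, y, z axes.
In Python, from station import sensors, grab_frame, calibration, env gives the robot as it stands.
- The arm moves only by the shell command python3 -m crank 'ROWS' [FORCE]. ROWS is JSON, a list of rows, each an object of numbers: "dx", "dy", "dz": the shift along the world's x, y, z in cm; "yaw": the turn about the world's z in rad; "fingers": the closure in counts, from 0 (fully open) to 255 (shut). A call has exactly 8 rows; each row is the pose to reach, as a shift and turn from the pose commanded when the call began; what a row does not reach only later rows make up. A row lasts 1/12 s, in which the tool goes at most 41.7 mm and 7.16 degrees, less where a joint would pass 70% of its speed; a pose out of reach is approached as far as the arm can. A call with a gripper value outside its range is refused whole. The fingers move at their own pace and stop on an object; FORCE is the grip in N (left out, the last holds). Time passes only in rows, so rows that repeat a pose let the fingers close, or fill a call up. It gives the time, the measured TCP pose, the force, the opening and the grip force at its end, in the units of the state.
- sensors.observe(): the state, without advancing time (a new reading comes with each control period).
- grab_frame(name): name is "scene" or "top" or "wrist"; returns (picture, depth): 420x560x3 uint8, red, green, blue; 420x560 float32, m along the optical axis (not along the pixel's ray), 0 where there is no reading.
- calibration(name): a dict with "intrinsics" (3x3 intrinsics, pixels), "origin" and "orientation" of the camera in the world. Camera axes: x right, y up, looking along -z (the intrinsics and any distortion apply to the point x, -y, -z); pixel columns grow to the right and rows downward; lengths in m; the calibration is good to about 2 mm. A picture is of the moment at which its call begins: read the wrist's pose just before it. calibration takes no time and is no camera call; for the wrist camera it gives the pose at the moment of the call.
- env.finish_job(): hands the job in; it is judged then, once.
The state is a dict: "t": time; "joint_positions": joint angles; "joint_vel": joint speeds; "joint_torque": joint torques, N m; "eef_pos": TCP position; "orientation": TCP orientation; "wrist_force": force on the tool from outside, world axes, zero at the start; "torque": the same for the moment, N m; "opening": finger opening in m; "gripper_force": force on a finger pad.
Only numpy, scipy, OpenCV 4.12 (cv2) and the standard library are available. Lean on these libraries where they do the work, as an engineer would, in place of code of your own. Each camera call takes 0.05 s, during which the arm holds its last target. There are 200 camera calls.

## Working session

There is one attempt and no reset: what is moved stays moved. The work goes in short steps, Python scripts to look and compute and a shell command to move; the robot and the scene stay as the last step left them, time stands still between calls to the robot, and variables do not carry over. Pictures are saved under pics/ and viewed, at most 10 in all, crops included, and the job is handed in when it is done.

```bash
ls; mkdir -p pics
python3 - <<'E'
from station import sensors, grab_frame, calibration, env
import numpy as np, cv2
s=sensors.observe(); print({k:np.round(v,3).tolist() for k,v in s.items()})
ims=[]
for n in("scene","top"):
    p,d=grab_frame(n); np.savez(f"pics/{n}0.npz",p=p,d=d); c=calibration(n); print(n,c)
    cv2.imwrite(f"pics/{n}0.png",p[:,:,::-1])
E
```

```text
pics
{'t': 0.0, 'joint_positions': [-1.485, 0.264, -0.049, 1.259, -0.0, 1.415], 'joint_vel': [-0.003, -0.001, 0.001, -0.002, 0.001, 0.0], 'joint_torque': [-0.004, -63.761, 38.457, 0.014, -0.0, 0.0], 'eef_pos': [0.125, -0.51, 0.231], 'orientation': [[0.971, 0.238, -0.0], [0.238, -0.971, 0.001], [0.0, -0.001, -1.0]], 'wrist_force': [0.437, -0.74, -0.414], 'torque': [-0.027, 0.014, 0.057], 'gripper_force': 0.0, 'opening': 0.086}
scene {'intrinsics': array([[435.34949416,   0.        , 284.00660408],
       [  0.        , 435.34949416, 215.13406712],
       [  0.        ,   0.        ,   1.        ]]), 'origin': array([1.05651684, 0.48904755, 0.60631528]), 'orientation': array([[-0.71475561, -0.44459848,  0.53986721],
       [ 0.69926585, -0.44071207,  0.56285002],
       [-0.01231627,  0.77981092,  0.62589395]])}
top {'intrinsics': array([[505.74993526,   0.        , 282.1766705 ],
       [  0.        , 505.74993526, 207.81828346],
       [  0.        ,   0.        ,   1.        ]]), 'origin': array([4.77109851e-01, 7.92160632e-04, 1.07396847e+00]), 'orientation': array([[ 0.02143982,  0.99353906, -0.11144719],
       [-0.99975815,  0.02076002, -0.00725682],
       [-0.00489628,  0.11157582,  0.99374386]])}
```

View pics/top0.png

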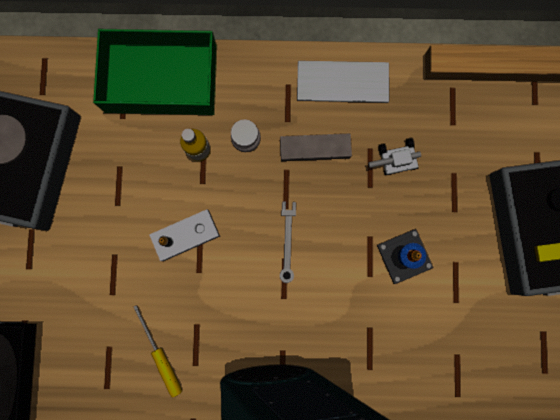

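View pics/scene0.png

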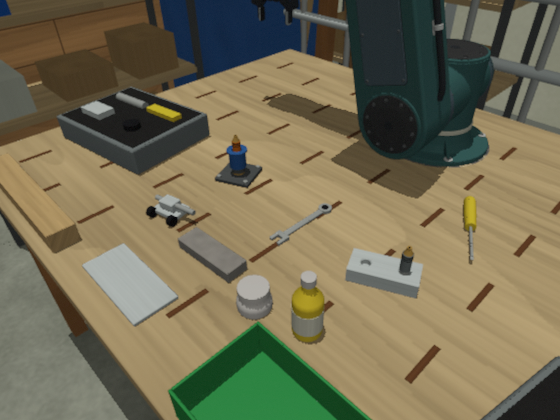

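The top view shows the coupling at about (405,256), with orange at (414,256). The rest is centred near (184,236), its empty hole is at (199,229), and the spare is at (165,241). The scene view confirms the layout, with the coupling at (238,160) and the rest at (384,272).

```bash
cat > h.py <<'E'
import numpy as np, cv2
from station import calibration
def ray(c,u,v):
    K=c["intrinsics"]; u=np.asarray(u,float); v=np.asarray(v,float)
    d=np.stack([(u-K[0,2])/K[0,0],-(v-K[1,2])/K[1,1],-np.ones_like(u)],-1)
    return d@np.asarray(c["orientation"]).T
def onplane(c,u,v,z):
    d=ray(c,u,v); o=np.asarray(c["origin"]); return o+d*((z-o[2])/d[...,2])[...,None]
def cloud(c,d):
    v,u=np.mgrid[:d.shape[0],:d.shape[1]]; return np.asarray(c["origin"])+ray(c,u,v)*d[...,None]
def two(c1,p1,c2,p2):
    d1=ray(c1,*p1);d2=ray(c2,*p2);o1,o2=np.array(c1["origin"]),np.array(c2["origin"])
    s=np.linalg.lstsq(np.stack([d1,-d2],1),o2-o1,rcond=None)[0]
    a,b=o1+s[0]*d1,o2+s[1]*d2; return (a+b)/2,np.linalg.norm(a-b)
E
python3 - <<'E'
from h import *
for n,rs in (("top",dict(c=(370,220,445,290),r=(140,200,230,270))),("scene",dict(c=(205,125,275,195),r=(335,235,435,305)))):
    f=np.load(f"pics/{n}0.npz");p,d=f["p"],f["d"];c=calibration(n);P=cloud(c,d)
    hsv=cv2.cvtColor(p,cv2.COLOR_RGB2HSV)
    def box(k):
        m=np.zeros(d.shape,bool);a=rs[k];m[a[1]:a[3],a[0]:a[2]]=1;return m
    bl=box("c")&(hsv[...,0]>100)&(hsv[...,0]<130)&(hsv[...,1]>150)&(hsv[...,2]>60)
    v,u=np.nonzero(bl);print(n,"blue",u.min(),u.max(),v.min(),v.max(),np.percentile(P[bl],[2,50,98],axis=0).round(4).tolist())
    top=bl&(P[...,2]>np.percentile(P[bl][:,2],98)-.005)
    print(" flange",P[top].min(0).round(4),P[top].max(0).round(4),top.sum())
    o=box("c")&(P[...,2]>.095); print(" tip>95mm",P[o].mean(0),P[o].max(0),o.sum())
    pl=box("c")&(P[...,2]>.004)&(P[...,2]<.014)&(hsv[...,2]<110)
    v,u=np.nonzero(pl);q=onplane(c,u,v,.01)[:,:2].astype(np.float32);print(" plate",cv2.minAreaRect(q))
    r=box("r")&(abs(P[...,2]-.03)<.004)
    r=cv2.morphologyEx(r.astype(np.uint8),cv2.MORPH_OPEN,np.ones((3,3)))>0
    v,u=np.nonzero(r);q=onplane(c,u,v,.03)[:,:2].astype(np.float32);print(" rest",cv2.minAreaRect(q),np.median(P[r][:,2]))
    s=box("r")&(P[...,2]>.06);print(" spare",P[s].mean(0),s.sum())
    h=box("r")&(P[...,2]<.026)&(P[...,2]>.01)
    n_,lab,st,ce=cv2.connectedComponentsWithStats(h.astype(np.uint8))
    for i in range(1,n_):
        if st[i,4]>8: print("  low",st[i],ce[i],onplane(c,ce[i][0],ce[i][1],.03))
ims=[]
for n,b in(("top",(140,200,450,290)),):
    p=np.load(f"pics/{n}0.npz")["p"][b[1]:b[3],b[0]:b[2]]
    A=cv2.resize(p[:,:90],None,fx=4.4,fy=4.4,interpolation=2);B=cv2.resize(p[:,220:310],None,fx=4.4,fy=4.4,interpolation=2)
    cv2.imwrite("pics/crop.png",np.clip(np.hstack([A,B])[:,:,::-1]*1.5,0,255))
E
```

```text
top blue 401 425 243 268 [[0.4778, -0.2743, 0.0395], [0.5008, -0.2497, 0.0742], [0.5242, -0.228, 0.0779]]
 flange [ 0.4777 -0.2747  0.073 ] [ 0.525  -0.2268  0.0939] 279
 tip>95mm [ 0.49675955 -0.20651791  0.27013186] [5.10345966e-01 7.92160632e-04 1.07396847e+00] 99
 plate ((0.4974825382232666, -0.2369225025177002), (0.10089840739965439, 0.12998652458190918), 14.252891540527344)
 rest ((0.5347039699554443, 0.2102467566728592), (0.06069598346948624, 0.13048893213272095), 25.302745819091797) 0.030329771718980436
 spare [0.50895024 0.18119192 0.32175598] 123
  low [196 223   8  10  61] [199.50819672 227.55737705] [0.54951208 0.17860548 0.03      ]
  low [199 238  15   7  16] [206.3125 240.8125] [0.5224201 0.1634681 0.03     ]
  low [190 245   8   4   9] [193.77777778 246.44444444] [0.51028133 0.18887646 0.03      ]
scene blue 227 245 145 169 [[0.4833, -0.2704, 0.0319], [0.5133, -0.2392, 0.0607], [0.5236, -0.2274, 0.0758]]
 flange [ 0.4796 -0.2752  0.0709] [1.0565 0.489  0.6063] 109
 tip>95mm [ 0.63645765 -0.07093148  0.22354989] [1.05651684 0.48904755 0.60631528] 75
 plate ((0.4988769590854645, -0.3307645916938782), (0.2920193672180176, 0.11806674301624298), 86.10584259033203)
 rest ((0.536685049533844, 0.21118715405464172), (0.06506016850471497, 0.1299503892660141), 25.150617599487305) 0.030326781645794165
 spare [0.61088182 0.28385154 0.1613419 ] 198
  low [362 261   9   6  40] [365.8  263.25] [0.55230394 0.18026523 0.03      ]
  low [346 271  73  25 453] [382.44812362 283.01324503] [0.57091916 0.23093739 0.03      ][ WARN:0@0.273] global loadsave.cpp:1063 imwrite_ Unsupported depth image for selected encoder is fallbacked to CV_8U.
```

View pics/crop.png

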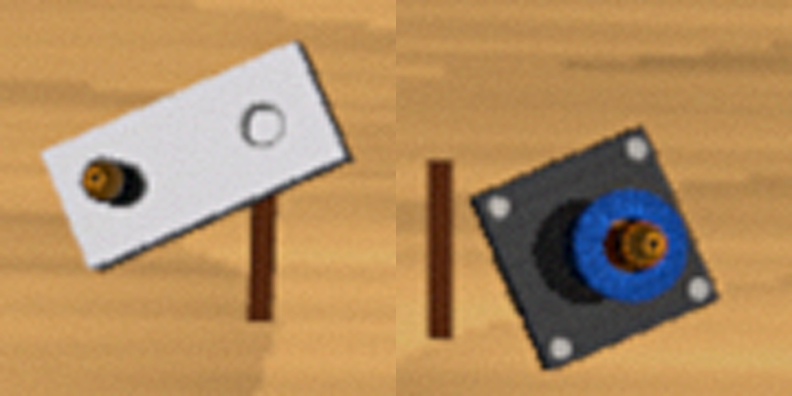

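```bash
python3 -m crank '[{"dx":4,"dy":2.5,"dz":2,"yaw":0.12},{"dx":7,"dy":5,"dz":2,"yaw":0.24},{"dx":10,"dy":7,"dz":2,"yaw":0.36},{"dx":13,"dy":9,"dz":2,"yaw":0.48},{"dx":16,"dy":11,"dz":2,"yaw":0.6},{"dx":19,"dy":13,"dz":2,"yaw":0.72},{"dx":22,"dy":15,"dz":2,"yaw":0.84},{"dx":24,"dy":16.5,"dz":2,"yaw":0.96}]' 20; python3 -c "
from station import sensors;import numpy as np;s=sensors.observe();print(s['eef_pos'],np.arctan2(s['orientation'][1][0],s['orientation'][0][0]),s['joint_positions'])"
```

```text
[ 0.12516934 -0.50960088  0.23088737] 0.2407961340883389 [-1.48530890e+00  2.63446076e-01 -4.88758071e-02  1.25940297e+00
  2.87292113e-06  1.41548755e+00]validation failed for argument at $[0]...
```

```bash
python3 -m crank '[{"dx":4,"dy":2.5,"dz":2,"yaw":0.12,"fingers":0},{"dx":7,"dy":5,"dz":2,"yaw":0.24,"fingers":0},{"dx":10,"dy":7,"dz":2,"yaw":0.36,"fingers":0},{"dx":13,"dy":9,"dz":2,"yaw":0.48,"fingers":0},{"dx":16,"dy":11,"dz":2,"yaw":0.6,"fingers":0},{"dx":19,"dy":13,"dz":2,"yaw":0.72,"fingers":0},{"dx":22,"dy":15,"dz":2,"yaw":0.84,"fingers":0},{"dx":24,"dy":16.5,"dz":2,"yaw":0.96,"fingers":0}]' 20; python3 -c "
from station import sensors;import numpy as np;s=sensors.observe();print(s['eef_pos'],np.arctan2(s['orientation'][1][0],s['orientation'][0][0]),s['joint_positions'])"
```

```text
t: 0.77
eef_pos: [0.3671, -0.343, 0.2511]
orientation: [[0.355, 0.935, 0.0], [0.935, -0.355, 0.001], [0.001, -0.0, -1.0]]
wrist_force: [0.5, -1.0, -0.5]
opening: 0.0852
gripper_force: 0.0
[ 0.36710745 -0.34298172  0.25111533] 1.2079129664496406 [-9.13987271e-01  2.18953156e-01 -5.52504861e-02  1.29694050e+00
  3.73256247e-04  1.01969233e+00]
```

```bash
python3 -m crank '[{"dx":3,"dy":2,"dz":0,"yaw":0.12,"fingers":160},{"dx":6,"dy":4,"dz":0,"yaw":0.24,"fingers":160},{"dx":9,"dy":6,"dz":0,"yaw":0.36,"fingers":160},{"dx":11,"dy":7.5,"dz":0,"yaw":0.48,"fingers":160},{"dx":12.5,"dy":8.5,"dz":0,"yaw":0.6,"fingers":160},{"dx":13.4,"dy":9.2,"dz":0,"yaw":0.72,"fingers":160},{"dx":13.4,"dy":9.2,"dz":0,"yaw":0.8,"fingers":160},{"dx":13.4,"dy":9.2,"dz":0,"yaw":0.8,"fingers":160}]' 20
python3 - <<'E'
from h import *
from station import grab_frame,sensors
c=calibration("wrist");p,d=grab_frame("wrist");s=sensors.observe()
print(c, s["eef_pos"],s["opening"])
np.savez("pics/w1.npz",p=p,d=d);cv2.imwrite("pics/w1.png",p[:,:,::-1])
P=cloud(c,d);hsv=cv2.cvtColor(p,cv2.COLOR_RGB2HSV)
b=(hsv[...,0]>100)&(hsv[...,0]<130)&(hsv[...,1]>150)&(hsv[...,2]>40)&(d>0)
z=P[b][:,2];print(np.percentile(z,[2,25,50,75,98]))
t=b&(abs(P[...,2]-np.percentile(z,75))<.004);q=P[t]
print(np.percentile(q,[.5,50,99.5],axis=0),t.sum())
E
```

```text
t: 1.43
eef_pos: [0.4996, -0.2522, 0.2508]
orientation: [[-0.422, 0.907, -0.001], [0.907, 0.422, 0.0], [0.001, -0.0, -1.0]]
wrist_force: [0.1, 0.6, -0.2]
opening: 0.0316
gripper_force: 0.0
{'intrinsics': array([[294.3944292 ,   0.        , 274.02575929],
       [  0.        , 294.3944292 , 212.01290776],
       [  0.        ,   0.        ,   1.        ]]), 'origin': array([ 0.46564339, -0.17662508,  0.39180209]), 'orientation': array([[ 9.06786644e-01, -3.99277780e-01, -1.35333796e-01],
       [ 4.21589543e-01,  8.58423369e-01,  2.92184150e-01],
       [-4.88945736e-04, -3.22003998e-01,  9.46738183e-01]])} [ 0.49923645 -0.25260487  0.25094056] 0.03195603664579264Traceback (most recent call last):
  File "<stdin>", line 8, in <module>
    return _quantile_unchecked(
        a, q, axis, out, overwrite_input, method, keepdims, weights)
    return _ureduce(a,
                    func=_quantile_ureduce_func,
    ...<5 lines>...
                    overwrite_input=overwrite_input,
                    method=method)
    r = func(a, **kwargs)
    result = _quantile(arr,
                       quantiles=q,
    ...<2 lines>...
                       out=out,
                       weights=wgt)
    slices_having_nans = np.isnan(arr[-1, ...])
                                  ~~~^^^^^^^^^
IndexError: index -1 is out of bounds for axis 0 with size 0
```

View pics/w1.png

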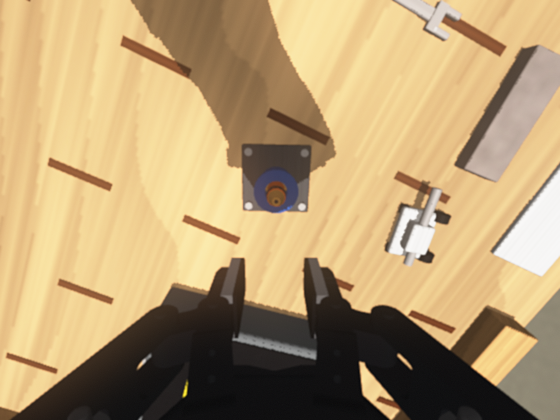

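The wrist view shows the coupling clearly: the plate spans (243..311, 145..212), the flange is at about (275,190), and the tip is at (275,198). The fingers are symmetric about column ~275. The blue is dim here, so I'll loosen the mask.

Run:
```python
from h import *
from station import sensors
s=sensors.observe();c=calibration("wrist");print(s["eef_pos"])
f=np.load("pics/w1.npz");p,d=f["p"],f["d"];P=cloud(c,d);hsv=cv2.cvtColor(p,cv2.COLOR_RGB2HSV)
m=np.zeros(d.shape,bool);m[140:220,235:320]=1
b=m&(hsv[...,0]>105)&(hsv[...,0]<135)&(hsv[...,1]>90)&(d>0)
z=P[b][:,2];print(b.sum(),np.percentile(z,[2,25,50,75,98]))
t=b&(P[...,2]>.065);q=P[t]
zz=np.median(q[:,2]);print(np.percentile(q,[0.5,50,99.5],axis=0).round(4),t.sum(),np.mean(np.percentile(q,[.5,99.5],axis=0),axis=0))
v,u=np.nonzero(t);qq=onplane(c,u,v,zz)[:,:2].astype(np.float32);print("circle",cv2.minEnclosingCircle(qq))
o=m&(P[...,2]>.1)&(P[...,2]<.125);print("tip",P[o].mean(0),P[o].max(0),o.sum())
pl=m&(hsv[...,2]<130)&(abs(P[...,2]-.01)<.004);v,u=np.nonzero(pl);print(cv2.minAreaRect(onplane(c,u,v,.01)[:,:2].astype(np.float32)))
f=np.load("pics/top0.npz");P=cloud(calibration("top"),f["d"])
o=np.zeros(P.shape[:2],bool);o[220:290,370:445]=1;o&=(P[...,2]>.1)&(P[...,2]<.125);print("tip top",P[o].mean(0),o.sum())
```

```text
[ 0.49923645 -0.25260487  0.25094056]
64 [0.07164261 0.07259049 0.07342462 0.07385127 0.07457479]
[[ 0.4938 -0.2723  0.0715]
 [ 0.5082 -0.234   0.0734]
 [ 0.5252 -0.2294  0.0746]] 64 [ 0.50952944 -0.25084574  0.07304096]
circle ((0.5057132840156555, -0.25098365545272827), 0.023152600973844528)
tip [ 0.50207123 -0.25124301  0.10602093] [ 0.51032089 -0.24520792  0.11240453] 160
((0.5022121071815491, -0.25132742524147034), (0.0888950452208519, 0.08703988790512085), 22.92249870300293)
tip top [ 0.5011586 -0.2494369  0.1063191] 55
```

```bash
python3 -m crank '[{"dx":0.2,"dy":0.1,"dz":-3,"yaw":0,"fingers":160},{"dx":0.28,"dy":0.18,"dz":-6,"yaw":0,"fingers":160},{"dx":0.28,"dy":0.18,"dz":-9,"yaw":0,"fingers":160},{"dx":0.28,"dy":0.18,"dz":-11,"yaw":0,"fingers":160},{"dx":0.28,"dy":0.18,"dz":-12.5,"yaw":0,"fingers":160},{"dx":0.28,"dy":0.18,"dz":-12.5,"yaw":0,"fingers":160},{"dx":0.28,"dy":0.18,"dz":-12.5,"yaw":0,"fingers":160},{"dx":0.28,"dy":0.18,"dz":-12.5,"yaw":0,"fingers":160}]' 20
```

```text
t: 2.15
eef_pos: [0.5022, -0.2516, 0.1274]
orientation: [[-0.415, 0.91, 0.001], [0.91, 0.415, -0.001], [-0.001, 0.001, -1.0]]
wrist_force: [0.8, -0.2, 0.7]
opening: 0.0321
gripper_force: 0.0
```

```bash
python3 -m crank '[{"dx":0,"dy":0.05,"dz":-1,"yaw":0,"fingers":160},{"dx":0,"dy":0.05,"dz":-2,"yaw":0,"fingers":160},{"dx":0,"dy":0.05,"dz":-3,"yaw":0,"fingers":160},{"dx":0,"dy":0.05,"dz":-3.8,"yaw":0,"fingers":160},{"dx":0,"dy":0.05,"dz":-4.2,"yaw":0,"fingers":160},{"dx":0,"dy":0.05,"dz":-4.4,"yaw":0,"fingers":160},{"dx":0,"dy":0.05,"dz":-4.4,"yaw":0,"fingers":160},{"dx":0,"dy":0.05,"dz":-4.4,"yaw":0,"fingers":160}]' 20
python3 -m crank '[{"dx":0,"dy":0,"dz":-0.1,"yaw":0,"fingers":160},{"dx":0,"dy":0,"dz":-0.2,"yaw":0,"fingers":160},{"dx":0,"dy":0,"dz":-0.3,"yaw":0,"fingers":160},{"dx":0,"dy":0,"dz":-0.4,"yaw":0,"fingers":160},{"dx":0,"dy":0,"dz":-0.4,"yaw":0,"fingers":160},{"dx":0,"dy":0,"dz":-0.4,"yaw":0,"fingers":160},{"dx":0,"dy":0,"dz":-0.4,"yaw":0,"fingers":160},{"dx":0,"dy":0,"dz":-0.4,"yaw":0,"fingers":160}]' 20
```

```text
t: 2.82
eef_pos: [0.5021, -0.2507, 0.0825]
orientation: [[-0.417, 0.909, 0.0], [0.909, 0.417, -0.0], [-0.0, 0.0, -1.0]]
wrist_force: [-0.5, 0.2, 0.5]
opening: 0.0318
gripper_force: 0.0
t: 3.48
eef_pos: [0.502, -0.2506, 0.0783]
orientation: [[-0.417, 0.909, 0.0], [0.909, 0.417, -0.0], [-0.0, 0.0, -1.0]]
wrist_force: [-0.1, 0.1, 0.5]
opening: 0.0318
gripper_force: 0.0
```

```bash
for i in 1; do python3 -m crank '[{"dx":0,"dy":0,"dz":-0.1,"yaw":0,"fingers":160},{"dx":0,"dy":0,"dz":-0.2,"yaw":0,"fingers":160},{"dx":0,"dy":0,"dz":-0.25,"yaw":0,"fingers":160},{"dx":0,"dy":0,"dz":-0.25,"yaw":0,"fingers":160},{"dx":0,"dy":0,"dz":-0.25,"yaw":0,"fingers":160},{"dx":0,"dy":0,"dz":-0.25,"yaw":0,"fingers":160},{"dx":0,"dy":0,"dz":-0.25,"yaw":0,"fingers":160},{"dx":0,"dy":0,"dz":-0.25,"yaw":0,"fingers":160}]' 20 | egrep 'eef|wrist|open'; done
python3 -m crank '[{"dx":0,"dy":0,"dz":-0.05,"yaw":0,"fingers":160},{"dx":0,"dy":0,"dz":-0.1,"yaw":0,"fingers":160},{"dx":0,"dy":0,"dz":-0.15,"yaw":0,"fingers":160},{"dx":0,"dy":0,"dz":-0.15,"yaw":0,"fingers":160},{"dx":0,"dy":0,"dz":-0.15,"yaw":0,"fingers":160},{"dx":0,"dy":0,"dz":-0.15,"yaw":0,"fingers":160},{"dx":0,"dy":0,"dz":-0.15,"yaw":0,"fingers":160},{"dx":0,"dy":0,"dz":-0.15,"yaw":0,"fingers":160}]' 20 | egrep 'eef|wrist|open'
```

```text
eef_pos: [0.502, -0.2506, 0.0758]
wrist_force: [-0.2, 1.1, 0.9]
opening: 0.032
eef_pos: [0.502, -0.2506, 0.0743]
wrist_force: [0.5, -0.3, -1.3]
opening: 0.0318
```

```bash
python3 -m crank '[{"dx":0,"dy":0,"dz":-0.05,"yaw":0,"fingers":160},{"dx":0,"dy":0,"dz":-0.1,"yaw":0,"fingers":160},{"dx":0,"dy":0,"dz":-0.15,"yaw":0,"fingers":160},{"dx":0,"dy":0,"dz":-0.2,"yaw":0,"fingers":160},{"dx":0,"dy":0,"dz":-0.2,"yaw":0,"fingers":160},{"dx":0,"dy":0,"dz":-0.2,"yaw":0,"fingers":160},{"dx":0,"dy":0,"dz":-0.2,"yaw":0,"fingers":160},{"dx":0,"dy":0,"dz":-0.2,"yaw":0,"fingers":160}]' 20 | egrep 'eef|wrist|open'
python3 -c "
from station import sensors;print(sensors.observe()['wrist_force'])"
```

```text
eef_pos: [0.5021, -0.2506, 0.0726]
wrist_force: [-1.4, 1.0, 6.5]
opening: 0.0322
[-1.42222458  1.00185563  6.47671377]
```

```bash
cat > avg.py <<'E'
import numpy as np
from station import sensors,grab_frame
F=[];Z=[]
for i in range(10):
    grab_frame("wrist");s=sensors.observe();F.append(s["wrist_force"]);Z.append(s["eef_pos"])
F=np.array(F);print("F",F.mean(0).round(2),"sd",F.std(0).round(2),"pos",np.mean(Z,0).round(5),s["opening"],s["t"],s["gripper_force"])
E
python3 avg.py
python3 -m crank '[{"dx":0,"dy":0,"dz":-0.1,"yaw":0,"fingers":160},{"dx":0,"dy":0,"dz":-0.2,"yaw":0,"fingers":160},{"dx":0,"dy":0,"dz":-0.3,"yaw":0,"fingers":160},{"dx":0,"dy":0,"dz":-0.4,"yaw":0,"fingers":160},{"dx":0,"dy":0,"dz":-0.5,"yaw":0,"fingers":160},{"dx":0,"dy":0,"dz":-0.5,"yaw":0,"fingers":160},{"dx":0,"dy":0,"dz":-0.5,"yaw":0,"fingers":160},{"dx":0,"dy":0,"dz":-0.5,"yaw":0,"fingers":160}]' 20 | egrep 'eef|wrist|open'; python3 avg.py
```

```text
F [-1.34  0.81  6.28] sd [0.63 0.42 0.55] pos [ 0.50207 -0.25061  0.07259] 0.0315705630645172 5.9833 3.0851901442656526
eef_pos: [0.5021, -0.2506, 0.0678]
wrist_force: [-2.6, 1.7, 9.1]
opening: 0.0321
F [-2.17  1.92  9.99] sd [0.49 0.45 0.44] pos [ 0.50208 -0.25061  0.06782] 0.03183594521705156 7.15 4.984295734029729
```

```bash
python3 -m crank '[{"dx":0,"dy":0,"dz":-0.1,"yaw":0,"fingers":160},{"dx":0,"dy":0,"dz":-0.2,"yaw":0,"fingers":160},{"dx":0,"dy":0,"dz":-0.3,"yaw":0,"fingers":160},{"dx":0,"dy":0,"dz":-0.38,"yaw":0,"fingers":160},{"dx":0,"dy":0,"dz":-0.44,"yaw":0,"fingers":160},{"dx":0,"dy":0,"dz":-0.48,"yaw":0,"fingers":160},{"dx":0,"dy":0,"dz":-0.48,"yaw":0,"fingers":160},{"dx":0,"dy":0,"dz":-0.48,"yaw":0,"fingers":160}]' 20 | egrep 'eef|wrist|open'; python3 avg.py
```

```text
eef_pos: [0.5021, -0.2506, 0.0632]
wrist_force: [-3.4, 2.7, 13.1]
opening: 0.032
F [-3.51  2.26 13.68] sd [0.78 0.38 0.41] pos [ 0.50211 -0.25063  0.06324] 0.031966038839874436 8.3167 6.808929511753377
```

```bash
python3 -m crank '[{"dx":0,"dy":0,"dz":0,"yaw":0,"fingers":165},{"dx":0,"dy":0,"dz":0,"yaw":0,"fingers":170},{"dx":0,"dy":0,"dz":0,"yaw":0,"fingers":175},{"dx":0,"dy":0,"dz":0,"yaw":0,"fingers":180},{"dx":0,"dy":0,"dz":0,"yaw":0,"fingers":180},{"dx":0,"dy":0,"dz":0,"yaw":0,"fingers":180},{"dx":0,"dy":0,"dz":0,"yaw":0,"fingers":180},{"dx":0,"dy":0,"dz":0,"yaw":0,"fingers":180}]' 20 | egrep 'eef|wrist|open|grip'; python3 avg.py
```

```text
eef_pos: [0.5025, -0.251, 0.0634]
wrist_force: [-1.8, 0.8, 14.5]
opening: 0.0253
gripper_force: 6.9
F [-2.16  0.75 13.71] sd [0.46 0.35 0.43] pos [ 0.50247 -0.25099  0.06344] 0.025293801546557523 9.4833 6.935432267837314
```

```bash
python3 -m crank '[{"dx":0,"dy":0,"dz":-0.02,"yaw":0,"fingers":185},{"dx":0,"dy":0,"dz":-0.04,"yaw":0,"fingers":190},{"dx":0,"dy":0,"dz":-0.04,"yaw":0,"fingers":195},{"dx":0,"dy":0,"dz":-0.04,"yaw":0,"fingers":200},{"dx":0,"dy":0,"dz":-0.04,"yaw":0,"fingers":210},{"dx":0,"dy":0,"dz":-0.04,"yaw":0,"fingers":220},{"dx":0,"dy":0,"dz":-0.04,"yaw":0,"fingers":220},{"dx":0,"dy":0,"dz":-0.04,"yaw":0,"fingers":220}]' 25 | egrep 'eef|wrist|open|grip'; python3 avg.py
```

```text
eef_pos: [0.5024, -0.2512, 0.0631]
wrist_force: [-2.5, 0.3, 15.2]
opening: 0.0195
gripper_force: 27.3
F [-3.29 -0.5  15.73] sd [0.49 0.54 0.4 ] pos [ 0.50237 -0.25123  0.06313] 0.019412743793590637 10.65 27.29340373305604
```

```bash
python3 -m crank '[{"dx":0,"dy":0,"dz":0.05,"yaw":0,"fingers":220},{"dx":0,"dy":0,"dz":0.1,"yaw":0,"fingers":220},{"dx":0,"dy":0,"dz":0.2,"yaw":0,"fingers":220},{"dx":0,"dy":0,"dz":0.3,"yaw":0,"fingers":220},{"dx":0,"dy":0,"dz":0.4,"yaw":0,"fingers":220},{"dx":0,"dy":0,"dz":0.5,"yaw":0,"fingers":220},{"dx":0,"dy":0,"dz":0.6,"yaw":0,"fingers":220},{"dx":0,"dy":0,"dz":0.6,"yaw":0,"fingers":220}]' 25 | egrep 'eef|wrist|open|grip'; python3 avg.py
```

```text
eef_pos: [0.5022, -0.2512, 0.0687]
wrist_force: [-1.9, -2.6, 9.5]
opening: 0.0198
gripper_force: 27.9
F [-2.09 -2.47  8.91] sd [0.61 0.72 0.61] pos [ 0.50223 -0.25122  0.06869] 0.0193669875133497 11.8167 27.91298211330286
```

```bash
python3 -m crank '[{"dx":0,"dy":0,"dz":0.2,"yaw":0,"fingers":220},{"dx":0,"dy":0,"dz":0.4,"yaw":0,"fingers":220},{"dx":0,"dy":0,"dz":0.6,"yaw":0,"fingers":220},{"dx":0,"dy":0,"dz":0.9,"yaw":0,"fingers":220},{"dx":0,"dy":0,"dz":1.2,"yaw":0,"fingers":220},{"dx":0,"dy":0,"dz":1.5,"yaw":0,"fingers":220},{"dx":0,"dy":0,"dz":1.8,"yaw":0,"fingers":220},{"dx":0,"dy":0,"dz":2.1,"yaw":0,"fingers":220}]' 25 | egrep 'eef|wrist|open|grip'
python3 -m crank '[{"dx":0,"dy":0,"dz":1,"yaw":0,"fingers":220},{"dx":0,"dy":0,"dz":2,"yaw":0,"fingers":220},{"dx":0,"dy":0,"dz":3.5,"yaw":0,"fingers":220},{"dx":0,"dy":0,"dz":5,"yaw":0,"fingers":220},{"dx":0,"dy":0,"dz":6,"yaw":0,"fingers":220},{"dx":0,"dy":0,"dz":6,"yaw":0,"fingers":220},{"dx":0,"dy":0,"dz":6,"yaw":0,"fingers":220},{"dx":0,"dy":0,"dz":6,"yaw":0,"fingers":220}]' 25 | egrep '^t|eef|wrist|open|grip'
python3 - <<'E'
from station import grab_frame; import cv2,numpy as np
a,_=grab_frame("wrist");b,_=grab_frame("scene")
cv2.imwrite("pics/l1.png",np.hstack([cv2.resize(a[100:400,180:380],(400,600)),cv2.resize(b[60:210,190:290],(400,600))])[:,:,::-1])
E
```

```text
eef_pos: [0.5021, -0.2504, 0.0895]
wrist_force: [-0.0, -0.8, -1.2]
opening: 0.0192
gripper_force: 26.1
t: 13.15
eef_pos: [0.5018, -0.2504, 0.1488]
wrist_force: [-0.6, -0.0, -0.5]
opening: 0.0189
gripper_force: 26.1
```

View pics/l1.png

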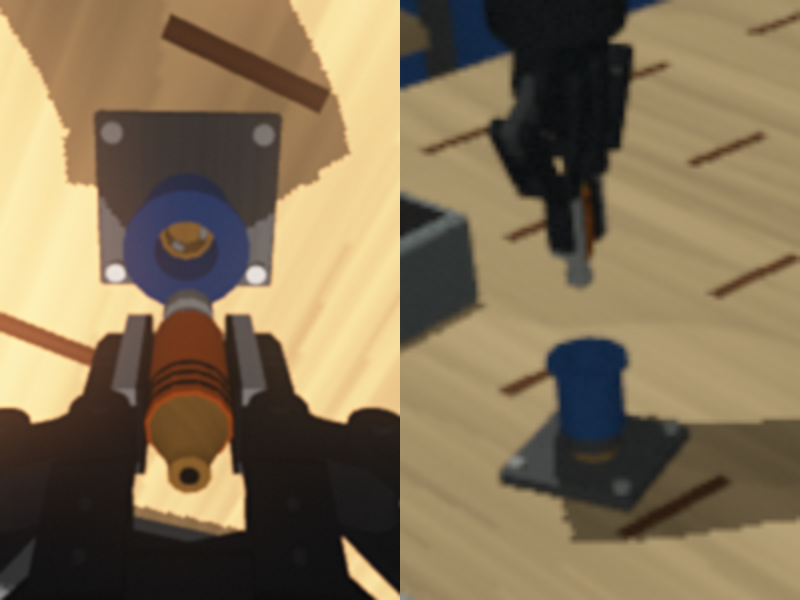

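The nozzle is out and held upright in the jaws (wrist crop, orange body at (190,370)). The collar is back up and empty in both views. Next I'll carry it over to the rest.

```bash
python3 -m crank '[{"dx":0.2,"dy":2,"dz":1,"yaw":0,"fingers":220},{"dx":0.5,"dy":5,"dz":2,"yaw":0,"fingers":220},{"dx":0.8,"dy":8,"dz":3,"yaw":0,"fingers":220},{"dx":1.1,"dy":11,"dz":4,"yaw":0,"fingers":220},{"dx":1.5,"dy":14,"dz":5,"yaw":0,"fingers":220},{"dx":1.9,"dy":17,"dz":5,"yaw":0,"fingers":220},{"dx":2.3,"dy":20,"dz":5,"yaw":0,"fingers":220},{"dx":2.7,"dy":23,"dz":5,"yaw":0,"fingers":220}]' 35 | egrep '^t|eef|wrist|open|grip'
python3 -m crank '[{"dx":0.3,"dy":3,"dz":0,"yaw":0,"fingers":220},{"dx":0.6,"dy":6,"dz":0,"yaw":0,"fingers":220},{"dx":1,"dy":9,"dz":0,"yaw":0,"fingers":220},{"dx":1.4,"dy":12,"dz":0,"yaw":0,"fingers":220},{"dx":1.7,"dy":15,"dz":0,"yaw":0,"fingers":220},{"dx":1.9,"dy":17.5,"dz":0,"yaw":0,"fingers":220},{"dx":2,"dy":19,"dz":0,"yaw":0,"fingers":220},{"dx":2.1,"dy":19.9,"dz":0,"yaw":0,"fingers":220}]' 35 | egrep '^t|eef|wrist|open|grip'
python3 -m crank '[{"dx":0,"dy":0,"dz":-1,"yaw":0,"fingers":220},{"dx":0,"dy":0,"dz":-2,"yaw":0,"fingers":220},{"dx":0,"dy":0,"dz":-3,"yaw":0,"fingers":220},{"dx":0,"dy":0,"dz":-3,"yaw":0,"fingers":220},{"dx":0,"dy":0,"dz":-3,"yaw":0,"fingers":220},{"dx":0,"dy":0,"dz":-3,"yaw":0,"fingers":220},{"dx":0,"dy":0,"dz":-3,"yaw":0,"fingers":220},{"dx":0,"dy":0,"dz":-3,"yaw":0,"fingers":220}]' 35 | egrep '^t|eef|wrist|open|grip'
python3 - <<'E'
from h import *
from station import grab_frame,sensors
s=sensors.observe();c=calibration("wrist");p,d=grab_frame("wrist");np.savez("pics/w2.npz",p=p,d=d,eef=s["eef_pos"],R=s["orientation"])
cv2.imwrite("pics/w2.png",p[:,:,::-1]);P=cloud(c,d);print(s["eef_pos"],s["orientation"])
r=(abs(P[...,2]-.03)<.005)&(np.hypot(P[...,0]-.535,P[...,1]-.21)<.09)
r=cv2.morphologyEx(r.astype(np.uint8),cv2.MORPH_OPEN,np.ones((3,3)));v,u=np.nonzero(r)
print(cv2.minAreaRect(onplane(c,u,v,.03)[:,:2].astype(np.float32)),u.min(),u.max(),v.min(),v.max())
h=(P[...,2]<.027)&(np.hypot(P[...,0]-.55,P[...,1]-.179)<.015)&(d>0);v,u=np.nonzero(h)
print(h.sum(), u.min(),u.max(),v.min(),v.max(), onplane(c,u.mean(),v.mean(),.03),P[h].mean(0), np.percentile(P[h],[1,99],axis=0))
E
```

```text
t: 13.92
eef_pos: [0.5288, -0.019, 0.1988]
wrist_force: [1.3, -0.0, -1.5]
opening: 0.0187
gripper_force: 34.4
t: 14.58
eef_pos: [0.5497, 0.1802, 0.1984]
wrist_force: [0.4, -0.1, -1.3]
opening: 0.0189
gripper_force: 34.4
t: 15.25
eef_pos: [0.5503, 0.1783, 0.1696]
wrist_force: [0.2, 0.4, -1.0]
opening: 0.0189
gripper_force: 34.4
[0.55027321 0.17832259 0.16960584] [[-4.16657846e-01  9.09063056e-01  7.74000224e-04]
 [ 9.09063359e-01  4.16657890e-01  1.12202619e-04]
 [-2.20494044e-04  7.50365344e-04 -9.99999694e-01]]
((0.5368844270706177, 0.20977890491485596), (0.05966031551361084, 0.12894505262374878), 25.17657470703125) 240 306 93 228
274 263 284 190 210 [0.55135491 0.17836831 0.03      ] [0.55281699 0.17519954 0.01825059] [[0.54275434 0.16732617 0.0143294 ]
 [0.5610139  0.18472669 0.02698852]]
```

View pics/w2.png

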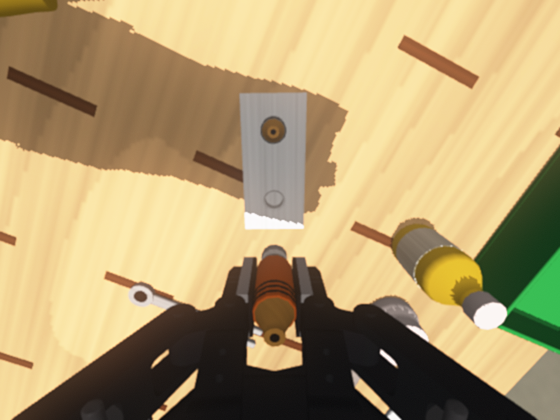

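The empty hole is at (274,200), in line with the held nozzle (foot at (273,250)). The spare is at (273,130). The hole comes out at about (0.5516,0.1783), which agrees with the top view to 2 mm. I'll lower to just above the mouth.

```bash
python3 -m crank '[{"dx":0.09,"dy":0,"dz":-2,"yaw":0,"fingers":220},{"dx":0.09,"dy":0,"dz":-4,"yaw":0,"fingers":220},{"dx":0.09,"dy":0,"dz":-6,"yaw":0,"fingers":220},{"dx":0.09,"dy":0,"dz":-8,"yaw":0,"fingers":220},{"dx":0.09,"dy":0,"dz":-9.5,"yaw":0,"fingers":220},{"dx":0.09,"dy":0,"dz":-10.6,"yaw":0,"fingers":220},{"dx":0.09,"dy":0,"dz":-11.1,"yaw":0,"fingers":220},{"dx":0.09,"dy":0,"dz":-11.1,"yaw":0,"fingers":220}]' 35 | egrep '^t|eef|wrist|open|grip'; python3 avg.py
python3 - <<'E'
from station import grab_frame; import cv2,numpy as np
a,_=grab_frame("wrist");b,_=grab_frame("scene")
cv2.imwrite("pics/l2.png",np.hstack([cv2.resize(a[130:350,200:350],(400,586)),cv2.resize(b[200:310,340:415],(400,586))])[:,:,::-1])
E
```

```text
t: 15.97
eef_pos: [0.5505, 0.1784, 0.0574]
wrist_force: [-0.1, -0.6, -1.8]
opening: 0.0189
gripper_force: 34.5
F [-0.02  0.33 -1.35] sd [0.51 0.44 0.41] pos [0.55121 0.1785  0.05865] 0.019337674974860972 16.4667 34.46982264518738
```

View pics/l2.png

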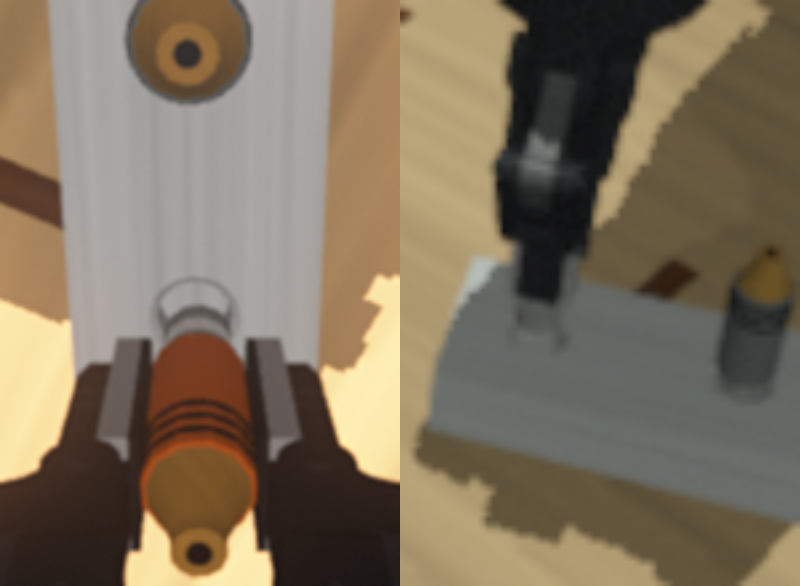

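The nipple sits right above the empty hole in both views. Now I'll insert it slowly.

```bash
python3 -m crank '[{"dx":0,"dy":0,"dz":-0.1,"yaw":0,"fingers":220},{"dx":0,"dy":0,"dz":-0.2,"yaw":0,"fingers":220},{"dx":0,"dy":0,"dz":-0.3,"yaw":0,"fingers":220},{"dx":0,"dy":0,"dz":-0.4,"yaw":0,"fingers":220},{"dx":0,"dy":0,"dz":-0.5,"yaw":0,"fingers":220},{"dx":0,"dy":0,"dz":-0.6,"yaw":0,"fingers":220},{"dx":0,"dy":0,"dz":-0.65,"yaw":0,"fingers":220},{"dx":0,"dy":0,"dz":-0.7,"yaw":0,"fingers":220}]' 35 | egrep '^t|eef|wrist|open|grip'; python3 avg.py
python3 -m crank '[{"dx":0,"dy":0,"dz":-0.05,"yaw":0,"fingers":220},{"dx":0,"dy":0,"dz":-0.1,"yaw":0,"fingers":220},{"dx":0,"dy":0,"dz":-0.15,"yaw":0,"fingers":220},{"dx":0,"dy":0,"dz":-0.15,"yaw":0,"fingers":220},{"dx":0,"dy":0,"dz":-0.15,"yaw":0,"fingers":220},{"dx":0,"dy":0,"dz":-0.15,"yaw":0,"fingers":220},{"dx":0,"dy":0,"dz":-0.15,"yaw":0,"fingers":220},{"dx":0,"dy":0,"dz":-0.15,"yaw":0,"fingers":220}]' 35 | egrep '^t|eef|wrist|open|grip'; python3 avg.py
```

```text
t: 17.23
eef_pos: [0.5508, 0.1785, 0.051]
wrist_force: [0.3, 0.4, -0.8]
opening: 0.0191
gripper_force: 34.5
F [-0.39  0.3  -1.42] sd [0.62 0.66 0.45] pos [0.55085 0.17846 0.05106] 0.018917668690082785 17.7333 34.46811139583588
t: 18.4
eef_pos: [0.5508, 0.1784, 0.0496]
wrist_force: [-0.7, 0.4, -2.3]
opening: 0.0191
gripper_force: 34.5
F [-1.15  0.23 -1.6 ] sd [0.5  0.56 0.41] pos [0.55086 0.17845 0.04956] 0.01907896955569456 18.9 34.4644832611084
```

No resistance so far. The foot is about 3 mm into the hole.

```bash
python3 -m crank '[{"dx":0,"dy":0,"dz":-0.05,"yaw":0,"fingers":220},{"dx":0,"dy":0,"dz":-0.1,"yaw":0,"fingers":220},{"dx":0,"dy":0,"dz":-0.15,"yaw":0,"fingers":220},{"dx":0,"dy":0,"dz":-0.2,"yaw":0,"fingers":220},{"dx":0,"dy":0,"dz":-0.25,"yaw":0,"fingers":220},{"dx":0,"dy":0,"dz":-0.3,"yaw":0,"fingers":220},{"dx":0,"dy":0,"dz":-0.3,"yaw":0,"fingers":220},{"dx":0,"dy":0,"dz":-0.3,"yaw":0,"fingers":220}]' 35 | egrep '^t|eef|wrist|open|grip'; python3 avg.py
```

```text
t: 19.57
eef_pos: [0.5508, 0.1784, 0.0465]
wrist_force: [-1.6, 1.8, -1.9]
opening: 0.0192
gripper_force: 34.5
F [-1.21  0.92 -2.5 ] sd [0.4  0.39 0.27] pos [0.55085 0.17844 0.04654] 0.018988940065602453 20.0667 34.53102350234985
```

```bash
python3 -m crank '[{"dx":0,"dy":0,"dz":-0.05,"yaw":0,"fingers":220},{"dx":0,"dy":0,"dz":-0.1,"yaw":0,"fingers":220},{"dx":0,"dy":0,"dz":-0.15,"yaw":0,"fingers":220},{"dx":0,"dy":0,"dz":-0.2,"yaw":0,"fingers":220},{"dx":0,"dy":0,"dz":-0.25,"yaw":0,"fingers":220},{"dx":0,"dy":0,"dz":-0.3,"yaw":0,"fingers":220},{"dx":0,"dy":0,"dz":-0.35,"yaw":0,"fingers":220},{"dx":0,"dy":0,"dz":-0.4,"yaw":0,"fingers":220}]' 35 | egrep '^t|eef|wrist|open|grip'; python3 avg.py
python3 -m crank '[{"dx":0,"dy":0,"dz":-0.03,"yaw":0,"fingers":220},{"dx":0,"dy":0,"dz":-0.06,"yaw":0,"fingers":220},{"dx":0,"dy":0,"dz":-0.09,"yaw":0,"fingers":220},{"dx":0,"dy":0,"dz":-0.12,"yaw":0,"fingers":220},{"dx":0,"dy":0,"dz":-0.15,"yaw":0,"fingers":220},{"dx":0,"dy":0,"dz":-0.15,"yaw":0,"fingers":220},{"dx":0,"dy":0,"dz":-0.15,"yaw":0,"fingers":220},{"dx":0,"dy":0,"dz":-0.15,"yaw":0,"fingers":220}]' 35 | egrep '^t|eef|wrist|open|grip'; python3 avg.py
```

```text
t: 20.73
eef_pos: [0.5509, 0.1785, 0.0425]
wrist_force: [-2.1, 0.6, -0.5]
opening: 0.0192
gripper_force: 34.6
F [-1.28  1.02 -1.76] sd [0.43 0.64 0.62] pos [0.55087 0.17844 0.04251] 0.019201248742397762 21.2333 34.59469556808472
t: 21.9
eef_pos: [0.5509, 0.1784, 0.0411]
wrist_force: [-1.3, 1.2, -1.1]
opening: 0.0191
gripper_force: 34.6
F [-1.58  1.42 -1.16] sd [0.52 0.63 0.36] pos [0.55088 0.17844 0.04105] 0.019097193050501234 22.4 34.62011933326721
```

Floor is expected at TCP z ≈ 0.040, so I'll take fine steps until it is felt.

```bash
for i in 1; do python3 -m crank '[{"dx":0,"dy":0,"dz":-0.02,"yaw":0,"fingers":220},{"dx":0,"dy":0,"dz":-0.04,"yaw":0,"fingers":220},{"dx":0,"dy":0,"dz":-0.06,"yaw":0,"fingers":220},{"dx":0,"dy":0,"dz":-0.08,"yaw":0,"fingers":220},{"dx":0,"dy":0,"dz":-0.08,"yaw":0,"fingers":220},{"dx":0,"dy":0,"dz":-0.08,"yaw":0,"fingers":220},{"dx":0,"dy":0,"dz":-0.08,"yaw":0,"fingers":220},{"dx":0,"dy":0,"dz":-0.08,"yaw":0,"fingers":220}]' 35 | egrep '^t|eef|wrist'; done; python3 avg.py
```

```text
t: 23.07
eef_pos: [0.5509, 0.1784, 0.0403]
wrist_force: [-1.5, 0.9, 0.2]
F [-1.91  1.61 -0.18] sd [0.25 0.54 0.49] pos [0.5509  0.17845 0.04028] 0.01932202181415763 23.5667 34.69128906726837
```

```bash
for i in 1; do python3 -m crank '[{"dx":0,"dy":0,"dz":-0.02,"yaw":0,"fingers":220},{"dx":0,"dy":0,"dz":-0.04,"yaw":0,"fingers":220},{"dx":0,"dy":0,"dz":-0.05,"yaw":0,"fingers":220},{"dx":0,"dy":0,"dz":-0.05,"yaw":0,"fingers":220},{"dx":0,"dy":0,"dz":-0.05,"yaw":0,"fingers":220},{"dx":0,"dy":0,"dz":-0.05,"yaw":0,"fingers":220},{"dx":0,"dy":0,"dz":-0.05,"yaw":0,"fingers":220},{"dx":0,"dy":0,"dz":-0.05,"yaw":0,"fingers":220}]' 35 | egrep '^t|eef|wrist'; done; python3 avg.py
```

```text
t: 24.23
eef_pos: [0.551, 0.1784, 0.0402]
wrist_force: [-3.8, 1.1, 6.9]
F [-3.84  0.66  7.08] sd [0.43 0.59 0.55] pos [0.55096 0.17844 0.0402 ] 0.019209531183885256 24.7333 35.52109122276306
```

The floor is felt: +7 N at TCP z 0.040, as expected. I'll open and withdraw straight up.

```bash
python3 -m crank '[{"dx":0,"dy":0,"dz":0,"yaw":0,"fingers":190},{"dx":0,"dy":0,"dz":0,"yaw":0,"fingers":180},{"dx":0,"dy":0,"dz":0,"yaw":0,"fingers":165},{"dx":0,"dy":0,"dz":0,"yaw":0,"fingers":145},{"dx":0,"dy":0,"dz":0,"yaw":0,"fingers":125},{"dx":0,"dy":0,"dz":0,"yaw":0,"fingers":100},{"dx":0,"dy":0,"dz":0,"yaw":0,"fingers":100},{"dx":0,"dy":0,"dz":0,"yaw":0,"fingers":100}]' 20 | egrep '^t|eef|wrist|open'
python3 -m crank '[{"dx":0,"dy":0,"dz":0.5,"yaw":0,"fingers":100},{"dx":0,"dy":0,"dz":1.5,"yaw":0,"fingers":100},{"dx":0,"dy":0,"dz":3,"yaw":0,"fingers":100},{"dx":0,"dy":0,"dz":5,"yaw":0,"fingers":100},{"dx":0,"dy":0,"dz":7,"yaw":0,"fingers":100},{"dx":0,"dy":0,"dz":9,"yaw":0,"fingers":100},{"dx":0,"dy":0,"dz":11,"yaw":0,"fingers":100},{"dx":0,"dy":0,"dz":12,"yaw":0,"fingers":100}]' 20 | egrep '^t|eef|wrist|open'
python3 - <<'E'
from h import *
from station import grab_frame
a,_=grab_frame("wrist");c=calibration("scene");b,d=grab_frame("scene")
cv2.imwrite("pics/l3.png",np.hstack([cv2.resize(a[60:280,200:350],(400,586)),cv2.resize(b[200:310,340:415],(400,586))])[:,:,::-1])
P=cloud(c,d);m=(np.hypot(P[...,0]-.551,P[...,1]-.179)<.025)&(P[...,2]>.04)&(P[...,2]<.1)&(d>0)
print(P[m].max(0),P[m].mean(0),m.sum())
E
```

```text
t: 25.4
eef_pos: [0.5509, 0.1784, 0.0398]
wrist_force: [0.1, 0.1, -0.8]
opening: 0.0518
t: 26.07
eef_pos: [0.5516, 0.1786, 0.163]
wrist_force: [-0.0, -0.7, 0.2]
opening: 0.0514
[0.56299576 0.18950618 0.0918932 ] [0.55593122 0.18150733 0.06619916] 245
```

View pics/l3.png

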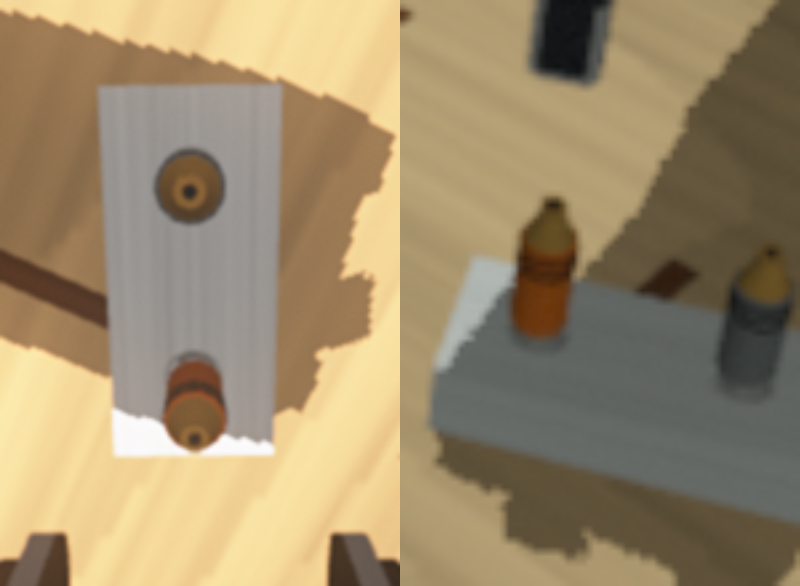

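The orange nozzle stands upright in the hole, as deep as the spare: its top measures about 0.09 m against the 0.089 m expected. The gripper is clear of everything, so I'm handing in.

```bash
python3 -c "
from station import env;print(env.finish_job())"
```

```text
the job is handed in; nothing more can be done
None
```

The orange nozzle is out of the coupling and stands upright, fully home and released in the rest's empty hole. The collar sprang back up, nothing else was touched, and the job was handed in at about 26 s; no verdict came back.

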